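# Brake and pin the running sample table

### The arm

A 6-joint arm with a two-finger parallel gripper is mounted at the origin on a cart in front of the work surface, level with it; the furniture and walls round the work are solid. World frame = base frame: x ahead of the robot, y to its left, z up, the work surface at z = 0. Lengths are in m, angles in degrees, forces in N, time in s.
With the tool pointing down it reaches from about 0.25 to 0.725 m from the base axis. Payload 9.7 kg.
Tool frame: the origin (TCP) lies on the centre line of the jaws, within the pads' length; the fingertips stand 17 mm ahead of it and the grasp point (between the pads) lies 2 mm behind it (bot.nose_length is the distance from the TCP to the fingertips, in m); x points along the fingers, y is the direction in which the jaws open and shut, and the axes are right-handed (so a half turn about x gives the same grasp; the last joint's range is limited). The gripper opens to 85 mm and grips with 20 to 120 N. Pads are 22 mm wide; open, the fingers measure 114 mm over their backs; the gripper's body (76 mm by 85 mm) begins 54 mm behind the grasp point. The pads swing forward as they close: fully open they stand 13 mm farther back than shut.
Start: joints at [-72.88, 4.979, 10.078, 95.1, 0, 90], TCP at [0.162, -0.526, 0.248] pointing down, gripper open.
Joint ranges: [-179.16, 179.16], [-48.56, 103.87], [-65.8, 70.77], [-126.05, 130.52], [-82.76, 87.17], [-180, 180]. Speed limits (degrees/s): [127.2, 127.2, 147.25, 180, 180, 180].

### API

Orientations are given as [roll, pitch, yaw] about the fixed x, y, z axes, in that order (R = Rz(yaw) Ry(pitch) Rx(roll)).
In Python, from workcell import bot, viewer, ticket gives the robot as it stands.
- The arm moves only by the tool jog_arm, never from a script. Its argument "deltas" is a list of rows, each an object of numbers: "fingers": the opening, from 0 (shut) to 1 (fully open); "x", "y", "z": the shift along the world's x, y, z in mm; "twist": the turn about the world's z in degrees. A call has 1 to 10 rows; each row is the pose to reach, as a shift and turn from the pose measured when the call began; what a row does not reach only later rows make up. A row lasts 1/10 s, in which the tool goes at most 50 mm and 8.59 degrees, less where a joint would pass 70% of its speed; a pose out of reach is approached as far as the arm can. A call with a gripper value outside its range is refused whole. The fingers move at their own pace and stop on an object; "grip_force" is the grip in N (left out, the last holds). Time passes only in rows, so rows that repeat a pose let the fingers close. It gives the time, the measured TCP pose, the force and the opening at its end, in the units of the state.
- bot.get_obs(): the state, without advancing time (a new reading comes with each control period).
- viewer.camera(name): name is "side" or "top"; returns a dict with "image" (480x640x3 uint8, red, green, blue), "fovy" (degrees; the focal length in pixels is half the picture's height over the tangent of half this angle, whatever the lens; pixels are square), "cx", "cy" (the principal point, pixels), "world_to_cam" (4x4, takes a point from world to camera coordinates). Camera axes: x right, y down, z forward; pixel columns grow to the right and rows downward; lengths in m; the calibration is good to about 2 mm. A picture is of the moment at which its call begins. There is no depth.
- ticket.job_done(): hands the job in, once; it reports no verdict.
The state is a dict: "time": time; "q": joint angles; "qd": joint speeds; "joint_efforts": joint torques, N m; "ee_pos": TCP position; "tcp_rot": TCP orientation; "wrist_force": force on the tool from outside, world axes, zero at the start; "torque": the same for the moment, N m; "opening": finger opening in m.
Only numpy, scipy, OpenCV 4.12 (cv2) and the standard library are available. Lean on these libraries where they do the work, as an engineer would, in place of code of your own. Each camera call takes 0.05 s, during which the arm holds its last target.

### The job

The disc of the rotary sample table is still being turned by its slip drive and has to be locked for loading. Take the index pin from its stand, put it through the slot of the guide arm and rub its foot gently on the disc's face to slow the disc down, so that the disc's one hole comes round to the slot at a crawl; then let the pin drop into the hole and push it fully home, collar flat on the guide arm, and let go. Do not jab the pin into the hole while the disc is running fast, and leave the tin and the crucible alone.

Things in the scene. Friction and masses are not known exactly. Their poses are not given: they have to be found in the camera images.
- wheel (a joint): disc angle, rad, not wrapped (+2 pi a turn): the hole is under the slot at every multiple of 2 pi. Grows counter-clockwise seen from above, the way the drive turns it: about 1.4 rad/s when free. Slip drive of 0.10 N m against drag proportional to speed: with the pin's foot pressing down some 1.5 N it slows, some 3 N (2.6 to 3.9) stops it for good; freed, it is back at speed in about 2 s
- sample_table: grey fixed base, origin at its underside on the disc's axis. Aluminium disc 260 mm wide, 16 mm thick, about 8 kg, flat top face 90 mm above the table (hub 12 mm high), one round 18 mm hole through it 108 mm from the axis. A guide arm reaches over the rim from a post on the base's -x side, 162 mm out: plate 20 mm thick, 44 mm wide, underside 98 mm and top 118 mm up
- slot (a point): centre of the guide slot at the arm's top face (z = 118 mm), straight above the circle the hole runs on; slot right through the arm, 16 mm radially (along the base's x) by 13.6 mm across, edges chamfered 1.5 mm. Axes as the base's
- wheel_hole (a point): centre of the disc's hole at the top face of the disc (z = 90 mm); travels with the disc
- pin: index pin, 104 mm long, 0.11 kg, standing upright; origin at the centre of its lower end (the foot). Steel shank 12 mm diameter from 0 to 46 mm with a 1.5 mm chamfer at the foot, steel collar 24 mm diameter from 46 to 53 mm, black round grip 19 mm diameter from 53 to 104 mm; z axis points along the pin towards the grip
- pin_foot (a point): centre of the pin's foot (same as the pin's origin). On the disc's face it is at z = 90 mm, fully home it is at z = 72 mm (the collar's underside on the arm's top)
- pin_stand: fixed grey block 56 x 56 x 70 mm (high) with a hole of 14.5 mm in its top in which the pin stands, collar on the block's top face, foot 24 mm above the table; origin at the centre of its underside
- tin: bystander: round aluminium tin with lid, 64 mm wide, 30 mm high, origin at the centre of its underside
- crucible: bystander: white porcelain crucible with lid, 48 mm wide, 48 mm high, origin at the centre of its underside
Not all that is in view belongs to the job. What is shaped like the pin but purple is not meant.

How it is judged:
By the outcome, as a careful person would: the job done as asked, in the order asked, and still so for the second after the job is handed in, with the robot touching nothing.
It also fails if it takes over 72 s, if anything falls off the work surface, if the arm or the gripper's body presses on something with over 40 N, if the wrist force passes 120 N, or if a joint passes its speed limit or range.

## Working session

There is one attempt and no reset: what is moved stays moved. The work goes in short steps, Python scripts to look and compute and a tool call to move; the robot and the scene stay as the last step left them, time stands still between calls to the robot, and variables do not carry over. Pictures are saved under pics/ and viewed, and the job is handed in when it is done.

Besides the shell and the picture viewer there is one more tool, called after "Call:" by a JSON object that holds its "fn" and its "kwargs". jog_arm: Moves the arm, as the interface text tells. Its arguments: {"type":"object","properties":{"deltas":{"type":"array"},"grip_force":{"type":"number"}},"required":["deltas"]}

```bash
mkdir -p pics
cat > h.py <<'E'
import numpy as np, cv2
from workcell import bot, viewer, ticket
def snap(name,fn):
    c=viewer.camera(name); cv2.imwrite('pics/'+fn,c['image'][:,:,::-1]); return c
def ray(c,u,v):
    f=240/np.tan(np.radians(c['fovy'])/2); M=np.array(c['world_to_cam']); R=M[:3,:3]; t=M[:3,3]
    d=R.T@np.array([(u-c['cx'])/f,(v-c['cy'])/f,1]); return -R.T@t,d
def onz(c,u,v,z):
    o,d=ray(c,u,v); return o+d*(z-o[2])/d[2]
def proj(c,p):
    f=240/np.tan(np.radians(c['fovy'])/2); M=np.array(c['world_to_cam']); q=M[:3,:3]@p+M[:3,3]
    return q[0]/q[2]*f+c['cx'],q[1]/q[2]*f+c['cy']
E
python3 - <<'E'
from h import *
a=snap('top','t1.png');b=snap('side','s1.png')
for c in(a,b): print(c['fovy'],c['cx'],c['cy'],np.round(c['world_to_cam'],3))
o=bot.get_obs(); print(o); print(bot.nose_length)
E
```

```text
56.38322223337778 318.2592535378203 238.63728755117342 [[-0.016 -1.     0.024  0.238]
 [-0.996  0.014 -0.086  0.609]
 [ 0.085 -0.026 -0.996  0.896]
 [ 0.     0.     0.     1.   ]]
49.02477120239392 313.7214590546279 245.7003271253387 [[-0.397 -0.918 -0.007  0.455]
 [-0.523  0.233 -0.82   0.345]
 [ 0.754 -0.322 -0.572  0.578]
 [ 0.     0.     0.     1.   ]]
{'time': 0.1, 'q': array([-7.28805023e+01,  5.00764013e+00,  1.00390415e+01,  9.50997345e+01,
       -5.01690844e-04,  8.99991721e+01]), 'qd': array([ 0.00330115, -0.11743051,  0.1904918 ,  0.01663704,  0.03208844,
        0.05516797]), 'joint_efforts': array([-1.86926850e-04, -5.21559405e+01,  4.65654552e+01,  1.59873313e-02,
        7.33023796e-06, -1.25188623e-05]), 'ee_pos': array([ 0.16184381, -0.52545319,  0.24765734]), 'tcp_rot': array([-89.58017902,  89.93166508, 107.5401469 ]), 'wrist_force': array([-0.2968674 , -0.25960016, -0.58020692]), 'torque': array([-0.05589418,  0.00033583, -0.01861872]), 'opening': 0.08543802368076872}
0.017
```

View pics/t1.png

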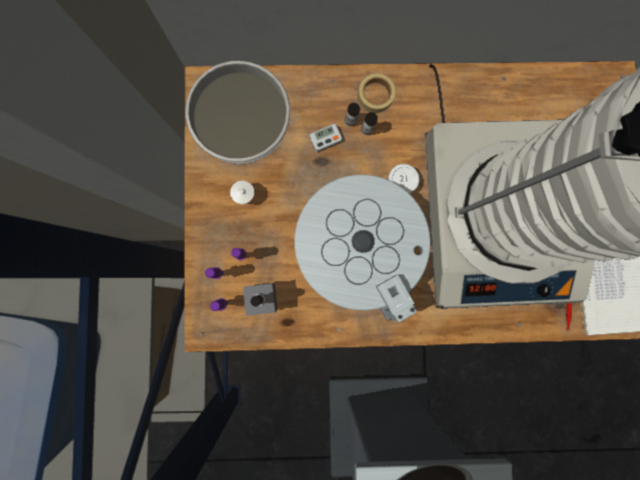

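View pics/s1.png

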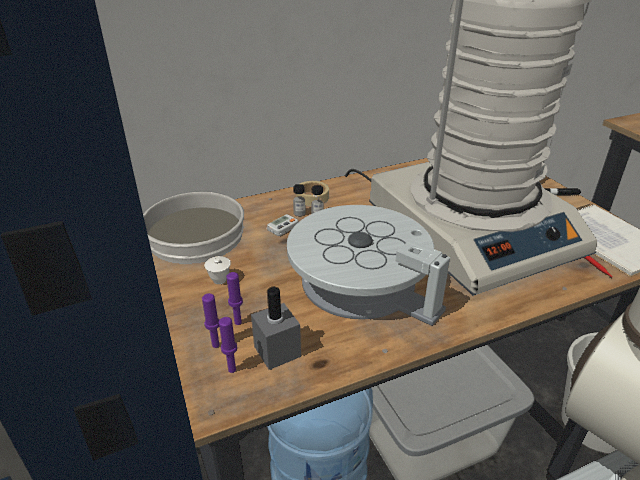

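Run:
```python
from h import *
a=snap('top','t2.png');b=snap('side','s2.png')
im=a['image'][:,:,::-1]
cv2.imwrite('pics/t2a.png',cv2.resize(im[255:335,340:440],None,fx=7,fy=7,interpolation=2))
cv2.imwrite('pics/t2b.png',cv2.resize(im[260:330,200:300],None,fx=8,fy=8,interpolation=2))
im=b['image'][:,:,::-1]
cv2.imwrite('pics/s2a.png',cv2.resize(im[230:330,380:480],None,fx=6,fy=6,interpolation=2))
cv2.imwrite('pics/s2b.png',cv2.resize(im[270:380,230:330],None,fx=5,fy=5,interpolation=2))
print(proj(a,np.array([0.162,-0.526,.25])),proj(a,np.zeros(3)))
print('hub',onz(a,363,241,.102),'pin',onz(a,257.5,300,.128),'slot',onz(a,395,293,.118))
for p in [(186,66),(187,351),(635,66),(640,341)]: print(onz(a,*p,0))
print(bot.get_obs()['time'])
```

```text
(np.float64(827.8613525703864), np.float64(516.9722739426724)) (np.float64(437.1732139349029), np.float64(543.1533051073782))
hub [0.60026322 0.14671671 0.102     ] pin [0.49492139 0.34200104 0.128     ] slot [0.50280706 0.09241986 0.118     ]
[0.99295094 0.50793015 0.        ]
[0.38771353 0.50037073 0.        ]
[ 0.98890294 -0.48029187  0.        ]
[ 0.38947044 -0.44429215  0.        ]
0.2
```

View pics/t2a.png

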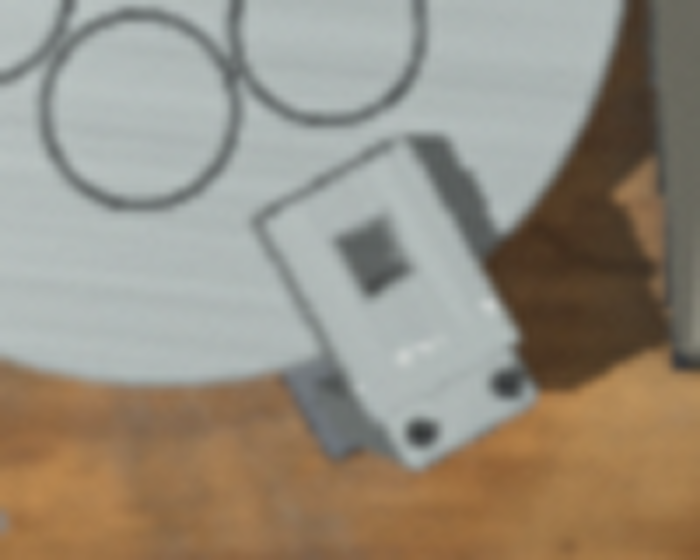

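View pics/t2b.png

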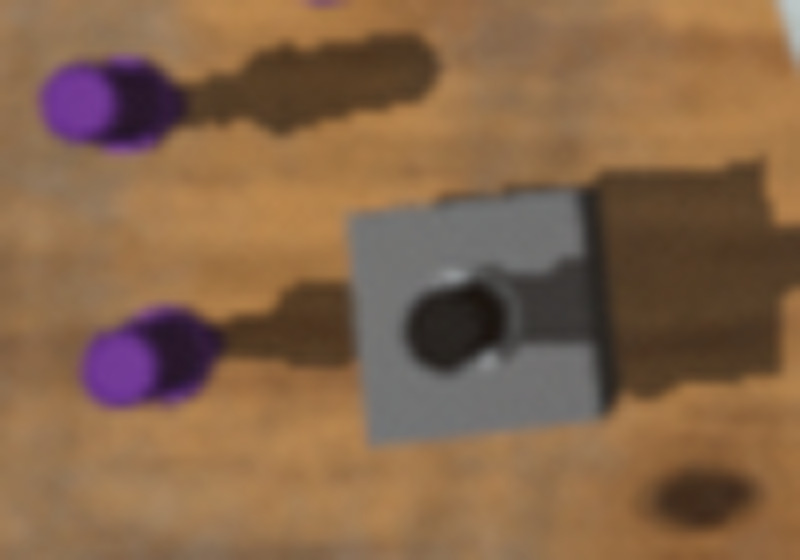

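View pics/s2a.png

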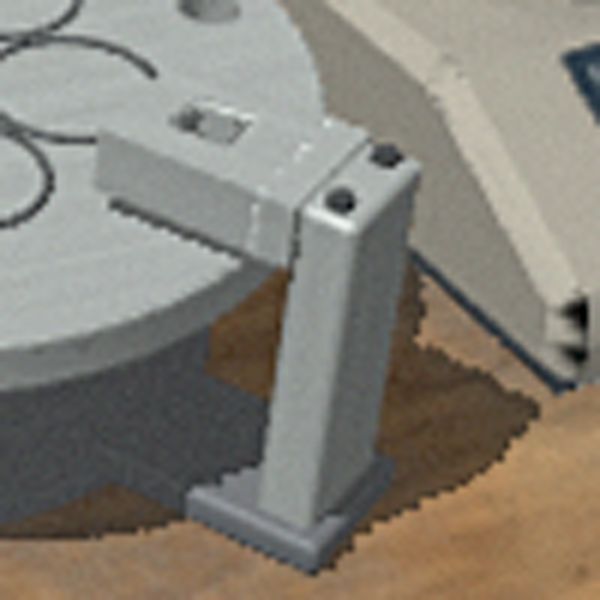

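View pics/s2b.png

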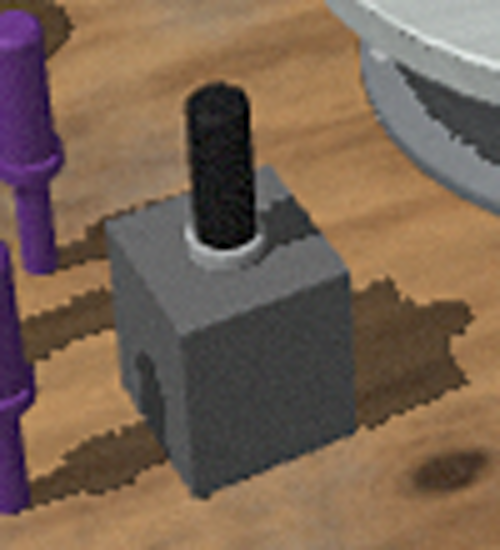

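Run:
```python
from h import *
a=snap('top','t3.png');b=snap('side','s3.png')
A=lambda u,v,z:onz(a,(u+.5)/7-.5+340,(v+.5)/7-.5+255,z)*1000
B=lambda u,v,z:onz(a,(u+.5)/8-.5+200,(v+.5)/8-.5+260,z)*1000
SA=lambda u,v,z:onz(b,(u+.5)/6-.5+380,(v+.5)/6-.5+230,z)*1000
SB=lambda u,v,z:onz(b,(u+.5)/5-.5+230,(v+.5)/5-.5+270,z)*1000
def pr(*x): print(*[np.round(k,1) if not isinstance(k,str) else k for k in x])
def sect(p):
    p=[q[:2] for q in p]; d1=p[2]-p[0]; d2=p[3]-p[1]
    s=np.linalg.solve(np.array([d1,-d2]).T,p[1]-p[0]); return p[0]+s[0]*d1
st=[B(u,v,.07) for u,v in[(350,214),(582,188),(607,412),(370,443)]]
pr('stand top',sect(st),np.linalg.norm(st[1]-st[0]),np.linalg.norm(st[2]-st[1]),st[1]-st[0])
st=[SB(u,v,.07) for u,v in[(107,227),(270,168),(351,272),(181,334)]]
pr('stand side',sect(st),np.linalg.norm(st[1]-st[0]),np.linalg.norm(st[2]-st[1]))
pr('grip top: top',B(443,327,.128),'side',SB(218,93,.128))
sl=[A(u,v,.118) for u,v in[(335,241),(388,216),(412,272),(372,297)]]
pr('slot top',np.mean(sl,axis=0),*[s for s in sl])
s2=[SA(u,v,.118) for u,v in[(170,121),(192,101),(253,122),(228,146)]]
pr('slot side',np.mean(s2,axis=0),*[s for s in s2])
ar=[A(u,v,.118) for u,v in[(403,135),(255,218),(415,470),(540,395)]]
pr('arm',*ar)
# hub & disc ellipse, top view
im=a['image']; hsv=cv2.cvtColor(im,cv2.COLOR_RGB2HSV)
hm=((hsv[...,2]<90)).astype(np.uint8); n,l,s,c=cv2.connectedComponentsWithStats(hm[215:265,340:390])
k=1+np.argmax(s[1:,4]); pr('hub',s[k],onz(a,c[k][0]+340,c[k][1]+215,.102)*1000)
hsvb=cv2.cvtColor(b['image'],cv2.COLOR_RGB2HSV)
m=((hsv[...,1]<45)&(hsv[...,2]>140)).astype(np.uint8); m[:, :290]=0;m[:170]=0;m[312:]=0;m[:,434:]=0
cv2.imwrite('pics/m3.png',m*255)
```

```text
stand top [494.6 344.9] 55.9 53.8 [  5.3 -55.7   0. ]
stand side [490.9 346.5] 55.6 54.2
grip top: top [494.2 346.6 128. ] side [494.2 344.9 128. ]
slot top [506.1  95.3 118. ] [510.3 106.1 118. ] [516.6  92.  118. ] [501.9  86.1 118. ] [495.6  96.8 118. ]
slot side [504.3  96.4 118. ] [509.4 106.1 118. ] [515.1  95.6 118. ] [499.8  85.8 118. ] [493.   98.1 118. ]
arm [537.6  87.4 118. ] [516.6 126.9 118. ] [450.8  87.  118. ] [469.5  53.6 118. ]
hub [ 12  16  22  21 371] [600.4 146.8 102. ]
```

View pics/m3.png

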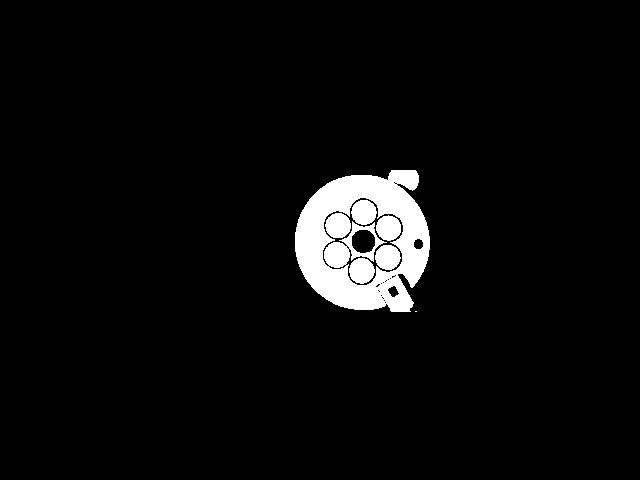

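View pics/t3.png

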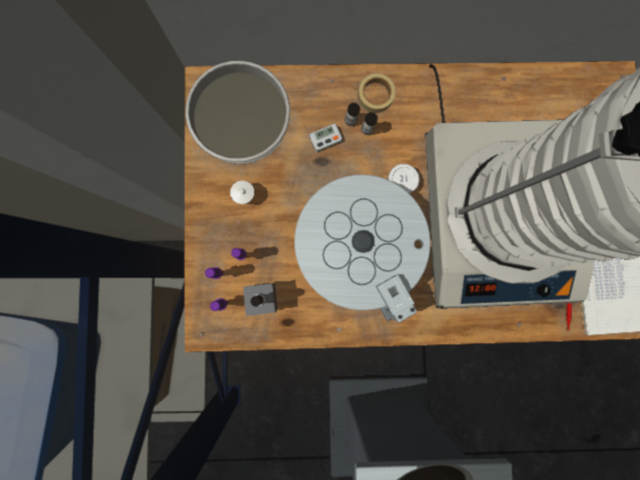

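Run:
```python
from h import *
from scipy.spatial.transform import Rotation as Ro
o=bot.get_obs(); print(np.round(Ro.from_euler('xyz',o['tcp_rot'],degrees=True).as_matrix(),3),o['time'])
a=snap('top','t4.png');b=snap('side','s4.png')
for c in(a,b): print(-np.array(c['world_to_cam'])[:3,:3].T@np.array(c['world_to_cam'])[:3,3])
hsv=cv2.cvtColor(a['image'],cv2.COLOR_RGB2HSV)
m=((hsv[...,0]>125)&(hsv[...,0]<155)&(hsv[...,1]>100)&(hsv[...,2]>60)).astype(np.uint8)
n,l,s,c=cv2.connectedComponentsWithStats(m)
for k in range(1,n):
  if s[k,4]>30: print(s[k],onz(a,*c[k],.1)*1000)
```

```text
[[-0.     0.294 -0.956]
 [ 0.    -0.956 -0.294]
 [-1.    -0.     0.   ]] 0.3
[0.53414954 0.25238803 0.93854913]
[-0.07528642  0.52340514  0.61708676]
[232 248  13  12  90] [580.73004204 382.96438447 100.        ]
[205 267  15  12  95] [545.3242265  431.07878133 100.        ]
[210 299  15  12  94] [485.29856047 421.51908413 100.        ]
```

Call:
{"fn": "jog_arm", "kwargs": {"deltas": [{"x":17,"y":43,"z":0,"twist":7.3,"fingers":0.6},{"x":34,"y":86,"z":0,"twist":14.6,"fingers":0.6},{"x":51,"y":130,"z":0,"twist":21.9,"fingers":0.6},{"x":68,"y":174,"z":0,"twist":29.2,"fingers":0.6},{"x":85,"y":218,"z":0,"twist":36.5,"fingers":0.6},{"x":102,"y":261,"z":0,"twist":43.8,"fingers":0.6},{"x":118,"y":305,"z":0,"twist":51.1,"fingers":0.6},{"x":134,"y":348,"z":0,"twist":58.4,"fingers":0.6},{"x":150,"y":392,"z":0,"twist":65.7,"fingers":0.6},{"x":166,"y":435,"z":0,"twist":73,"fingers":0.6}], "grip_force": 40}}

```text
time: 1.4
ee_pos: [0.328, -0.0888, 0.2485]
tcp_rot: [73.0, 89.9, -16.6]
wrist_force: [1.8, -0.2, -0.5]
opening: 0.0513
```

Call:
{"fn": "jog_arm", "kwargs": {"deltas": [{"x":17,"y":43,"fingers":0.6},{"x":34,"y":86,"fingers":0.6},{"x":50,"y":130,"fingers":0.6},{"x":67,"y":174,"fingers":0.6},{"x":84,"y":218,"fingers":0.6},{"x":101,"y":261,"fingers":0.6},{"x":118,"y":305,"fingers":0.6},{"x":134,"y":348,"fingers":0.6},{"x":150,"y":392,"fingers":0.6},{"x":166.5,"y":434.5,"fingers":0.6}]}}

```text
validation failed for argument at $.de...
```

Run:
```python
from h import *
from scipy.spatial.transform import Rotation as Ro
b=snap('side','s5.png')
o=bot.get_obs(); print(np.round(Ro.from_euler('xyz',o['tcp_rot'],degrees=True).as_matrix(),3),o['time'],o['ee_pos'],o['q'])
```

```text
[[ 0.002  1.     0.022]
 [ 0.002  0.022 -1.   ]
 [-1.     0.002 -0.002]] 1.45 [ 0.32979271 -0.0832578   0.24839989] [-14.28207921 -23.47588762 -14.63890294  98.78198758   0.14408866
  74.48114685]
```

View pics/s5.png

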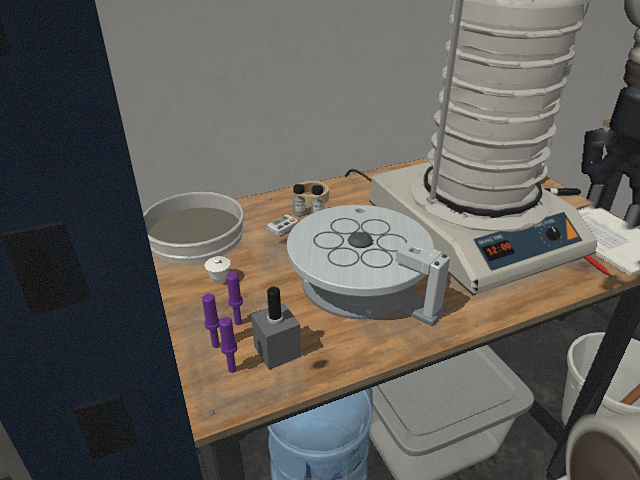

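Call:
{"fn": "jog_arm", "kwargs": {"deltas": [{"x":17,"y":43,"z":0,"twist":0,"fingers":0.6},{"x":34,"y":86,"z":0,"twist":0,"fingers":0.6},{"x":50,"y":130,"z":0,"twist":0,"fingers":0.6},{"x":67,"y":173,"z":0,"twist":0,"fingers":0.6},{"x":84,"y":216,"z":0,"twist":0,"fingers":0.6},{"x":101,"y":259,"z":0,"twist":0,"fingers":0.6},{"x":118,"y":302,"z":0,"twist":0,"fingers":0.6},{"x":134,"y":345,"z":0,"twist":0,"fingers":0.6},{"x":150,"y":388,"z":0,"twist":0,"fingers":0.6},{"x":165,"y":429,"z":0,"twist":0,"fingers":0.6}]}}

```text
time: 2.45
ee_pos: [0.4952, 0.3478, 0.2482]
tcp_rot: [142.4, 89.8, 53.6]
wrist_force: [0.3, 0.2, -1.5]
opening: 0.0514
```

Run:
```python
from h import *
a=snap('top','t6.png');b=snap('side','s6.png')
o=bot.get_obs(); print(o['time'],o['ee_pos'],o['q'],o['wrist_force'])
cv2.imwrite('pics/c6.png',np.hstack([cv2.resize(a['image'][220:340,190:330,::-1],(420,360)),cv2.resize(b['image'][200:400,180:360,::-1],(324,360))]))
```

```text
2.55 [0.49553754 0.34971836 0.24514941] [3.51745711e+01 1.29668501e+01 1.87353625e+01 9.58094687e+01
 8.46396633e-02 1.23766042e+02] [-1.09552246 -0.37212392 -0.6149788 ]
```

View pics/c6.png

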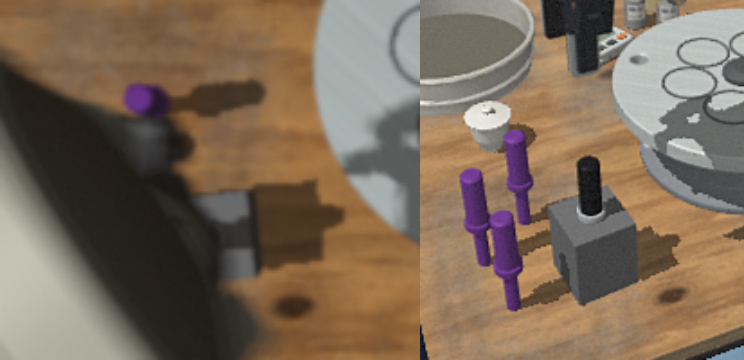

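Call:
{"fn": "jog_arm", "kwargs": {"deltas": [{"x":-1,"y":-4,"z":-30,"twist":0,"fingers":0.6},{"x":-1,"y":-4,"z":-65,"twist":0,"fingers":0.6},{"x":-1,"y":-4,"z":-90,"twist":0,"fingers":0.6},{"x":-1,"y":-4,"z":-90,"twist":0,"fingers":0.6}]}}

```text
time: 2.95
ee_pos: [0.4931, 0.3442, 0.1515]
tcp_rot: [-68.3, 89.6, -156.9]
wrist_force: [-0.5, 0.0, 0.0]
opening: 0.0514
```

Run:
```python
from h import *
b=snap('side','s7.png')
o=bot.get_obs(); print(o['time'],o['ee_pos'],o['wrist_force'])
cv2.imwrite('pics/c7.png',cv2.resize(b['image'][200:400,180:360,::-1],(648,600)))
```

```text
3.0 [0.49383854 0.34474601 0.15418274] [-0.04947441  0.22203618  1.15978811]
```

View pics/c7.png

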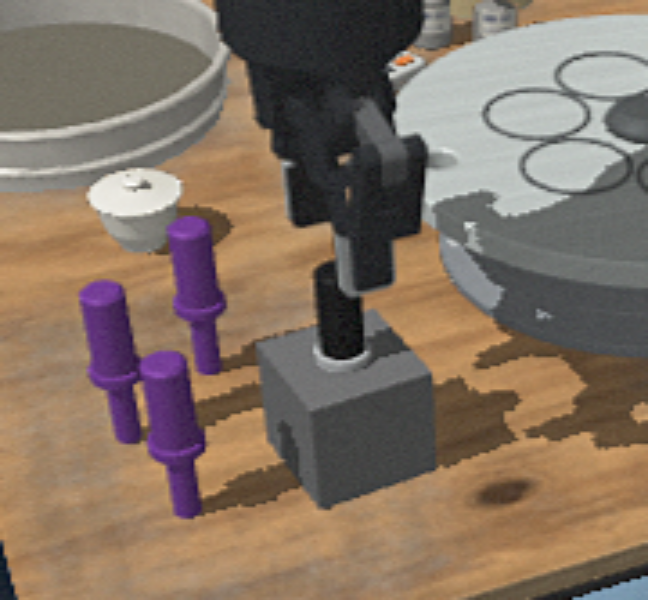

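Call:
{"fn": "jog_arm", "kwargs": {"deltas": [{"x":0.5,"y":0.5,"z":-20,"twist":0,"fingers":0.6},{"x":0.5,"y":0.5,"z":-40,"twist":0,"fingers":0.6},{"x":0.5,"y":0.5,"z":-47,"twist":0,"fingers":0.6},{"x":0.5,"y":0.5,"z":-47,"twist":0,"fingers":0.3},{"x":0.5,"y":0.5,"z":-47,"twist":0,"fingers":0.1},{"x":0.5,"y":0.5,"z":-47,"twist":0,"fingers":0.0},{"x":0.5,"y":0.5,"z":-47,"twist":0,"fingers":0.0},{"x":0.5,"y":0.5,"z":-47,"twist":0,"fingers":0.0}], "grip_force": 40}}

```text
time: 3.8
ee_pos: [0.4949, 0.3456, 0.1091]
tcp_rot: [-110.5, 89.9, 160.8]
wrist_force: [-0.2, -0.1, 6.2]
opening: 0.0176
```

Run:
```python
from h import *
b=snap('side','s8.png')
o=bot.get_obs(); print(o['time'],o['ee_pos'],o['wrist_force'],o['torque'],o['opening'])
cv2.imwrite('pics/c8.png',cv2.resize(b['image'][200:400,180:360,::-1],(648,600)))
```

```text
3.85 [0.49492067 0.34565576 0.10903073] [-0.74699638 -0.57979324  6.89071577] [-0.2366696   0.08530848 -0.00665768] 0.018048038600673784
```

View pics/c8.png

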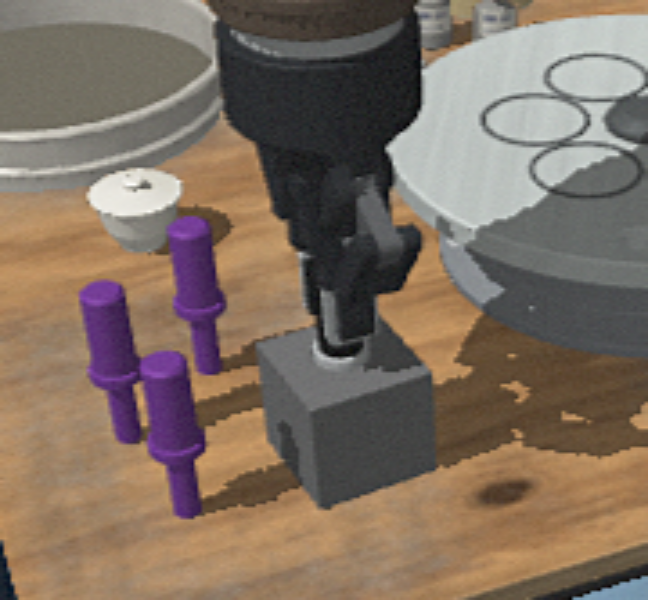

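Call:
{"fn": "jog_arm", "kwargs": {"deltas": [{"x":0,"y":0,"z":20,"twist":0,"fingers":0},{"x":0,"y":0,"z":50,"twist":0,"fingers":0},{"x":0,"y":0,"z":85,"twist":0,"fingers":0},{"x":0,"y":0,"z":115,"twist":0,"fingers":0},{"x":0,"y":-20,"z":130,"twist":0,"fingers":0},{"x":1,"y":-50,"z":130,"twist":0,"fingers":0},{"x":3,"y":-90,"z":130,"twist":0,"fingers":0},{"x":5,"y":-130,"z":130,"twist":0,"fingers":0},{"x":7,"y":-170,"z":130,"twist":0,"fingers":0},{"x":9,"y":-205,"z":130,"twist":0,"fingers":0}]}}

```text
time: 4.85
ee_pos: [0.5034, 0.1382, 0.239]
tcp_rot: [-98.9, 89.9, 172.5]
wrist_force: [0.8, 0.3, -1.1]
opening: 0.0177
```

Run:
```python
from h import *
b=snap('side','s9.png')
o=bot.get_obs(); print(o['time'],o['ee_pos'],o['wrist_force'],o['torque'],o['opening'])
```

```text
4.9 [0.50360383 0.13449256 0.23930697] [ 2.91204299 -2.49691161 -0.0905861 ] [-0.17439205 -0.20288058 -0.01054639] 0.018211961006962783
```

View pics/s9.png

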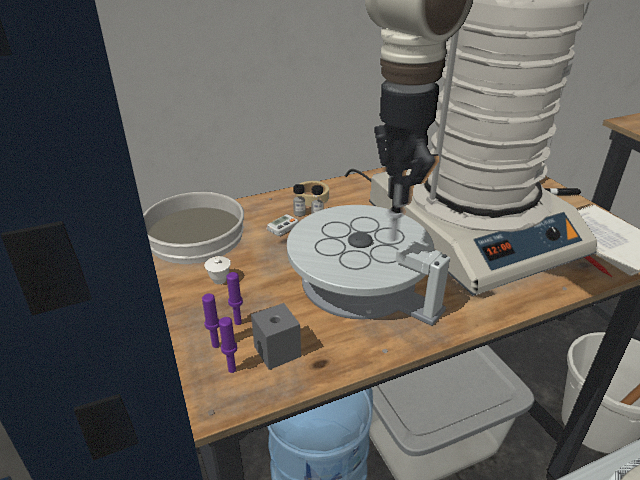

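Call:
{"fn": "jog_arm", "kwargs": {"deltas": [{"x":1,"y":-15,"z":0,"twist":0,"fingers":0},{"x":1.5,"y":-35,"z":-5,"twist":0,"fingers":0},{"x":1.6,"y":-39,"z":-15,"twist":0,"fingers":0},{"x":1.6,"y":-39,"z":-23,"twist":0,"fingers":0},{"x":1.6,"y":-39,"z":-23,"twist":0,"fingers":0},{"x":1.6,"y":-39,"z":-23,"twist":0,"fingers":0}]}}

```text
time: 5.5
ee_pos: [0.5049, 0.0961, 0.216]
tcp_rot: [-52.5, 89.8, -141.2]
wrist_force: [-0.4, -0.7, -0.4]
opening: 0.0182
```

Run:
```python
from h import *
a=snap('top','t10.png');b=snap('side','s10.png')
o=bot.get_obs(); print(o['time'],o['ee_pos'],o['wrist_force'],o['torque'],o['opening'])
cv2.imwrite('pics/c10.png',cv2.resize(b['image'][180:300,360:480,::-1],(600,600),interpolation=2))
```

```text
5.6 [0.50519569 0.09610334 0.21655413] [ 0.68641518  0.8246196  -1.28016967] [ 0.02066291  0.01958366 -0.04106402] 0.018148781402673793
```

View pics/c10.png

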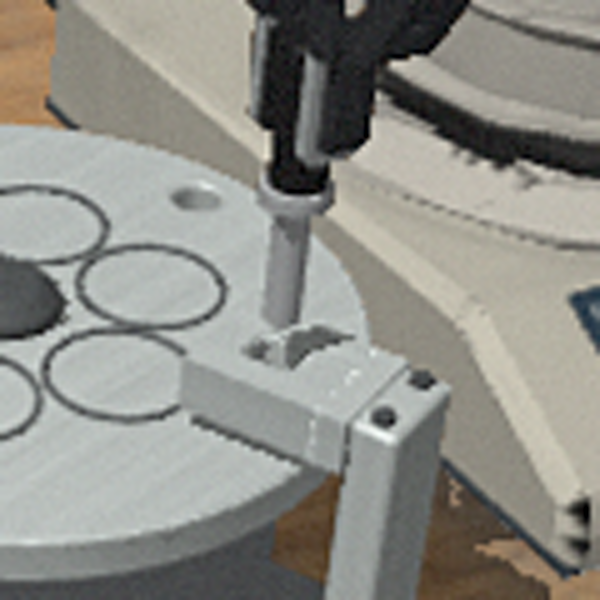

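View pics/t10.png

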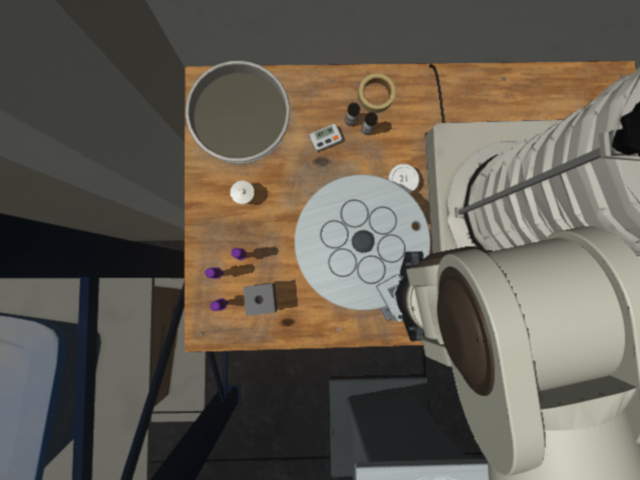

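Run:
```python
from h import *
b=snap('side','s11.png'); 
P=lambda u,v:((u+.5)/5-.5+360,(v+.5)/5-.5+180)
im=cv2.resize(b['image'][180:300,360:480,::-1],(600,600),interpolation=2)
print(onz(b,*P(281,325),.1316), bot.get_obs()['ee_pos'])
e=bot.get_obs()['ee_pos']
for z in(.1316,.1776,.1846,.15):
    for p,col in(([.5052,.0957,z],(0,0,255)),([e[0],e[1],z],(0,255,0))):
        u,v=proj(b,np.array(p)); cv2.circle(im,(int((u-360+.5)*5),int((v-180+.5)*5)),2,col,-1)
for dx,dy in[(8,6.8),(8,-6.8),(-8,6.8),(-8,-6.8)]:
    c,s=np.cos(np.radians(28.3)),np.sin(np.radians(28.3))
    u,v=proj(b,np.array([.5052+(c*dx-s*dy)/1e3,.0957+(s*dx+c*dy)/1e3,.118])); cv2.circle(im,(int((u-360+.5)*5),int((v-180+.5)*5)),2,(255,0,0),-1)
cv2.imwrite('pics/c11.png',im)
```

```text
[0.50059711 0.09828812 0.1316    ] [0.50528167 0.09603223 0.21660178]
```

View pics/c11.png

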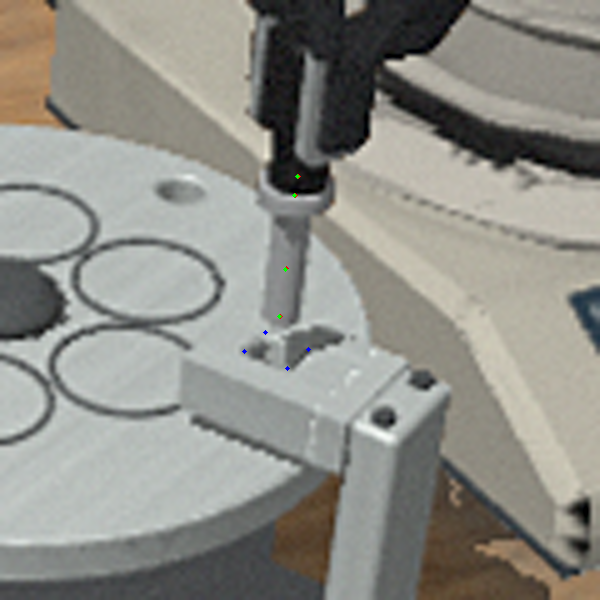

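Call:
{"fn": "jog_arm", "kwargs": {"deltas": [{"x":0,"y":-0.3,"z":-8,"twist":0,"fingers":0},{"x":0,"y":-0.3,"z":-14,"twist":0,"fingers":0},{"x":0,"y":-0.3,"z":-18,"twist":0,"fingers":0},{"x":0,"y":-0.3,"z":-18,"twist":0,"fingers":0}]}}

```text
time: 6.05
ee_pos: [0.505, 0.0956, 0.1977]
tcp_rot: [-43.9, 89.8, -132.6]
wrist_force: [0.7, -1.7, -1.1]
opening: 0.0175
```

Call:
{"fn": "jog_arm", "kwargs": {"deltas": [{"x":0,"y":0,"z":-5,"twist":0,"fingers":0},{"x":0,"y":0,"z":-10,"twist":0,"fingers":0},{"x":0,"y":0,"z":-14,"twist":0,"fingers":0},{"x":0,"y":0,"z":-14,"twist":0,"fingers":0}]}}

```text
time: 6.45
ee_pos: [0.5049, 0.0954, 0.183]
tcp_rot: [-48.6, 89.8, -137.3]
wrist_force: [0.7, -1.4, -1.5]
opening: 0.0179
```

Run:
```python
from h import *
b=snap('side','s12.png'); 
im=cv2.resize(b['image'][180:300,360:480,::-1],(600,600),interpolation=2)
cv2.imwrite('pics/c12.png',im);o=bot.get_obs(); print(o['time'],o['ee_pos'],o['wrist_force'],o['torque'],o['opening'])
```

```text
6.5 [0.50487056 0.09542332 0.1833133 ] [ 0.54940305 -1.85492635 -1.10429705] [-0.37715073 -0.20191359  0.01670053] 0.017703332222917333
```

View pics/c12.png

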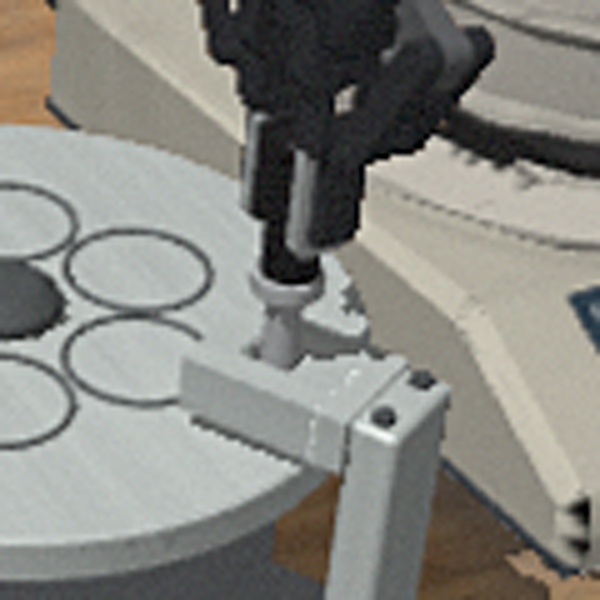

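```bash
cat > tr.py <<'E'
from h import *
H=np.array([.6003,.1468]); SA=np.arctan2(.0957-.1468,.5052-.6003)
def polar(c,z=.09,n=720):
    th=SA+np.linspace(-np.pi,np.pi,n,endpoint=False); r=np.arange(15,128)/1000
    T,R=np.meshgrid(th,r)
    P=np.stack([H[0]+R*np.cos(T),H[1]+R*np.sin(T),np.full_like(T,z)],-1).reshape(-1,3)
    f=240/np.tan(np.radians(c['fovy'])/2); M=np.array(c['world_to_cam']); q=P@M[:3,:3].T+M[:3,3]
    u=(q[:,0]/q[:,2]*f+c['cx']).reshape(T.shape).astype(np.float32); v=(q[:,1]/q[:,2]*f+c['cy']).reshape(T.shape).astype(np.float32)
    return cv2.remap(c['image'],u,v,cv2.INTER_LINEAR)
E
python3 - <<'E'
from tr import *
a=snap('top','t13.png');t0=bot.get_obs()['time'];b=snap('side','s13.png')
cv2.imwrite('pics/p13.png',np.vstack([polar(a),polar(b)])[:,:,::-1])
print(t0)
E
```

```text
6.55
```

View pics/p13.png

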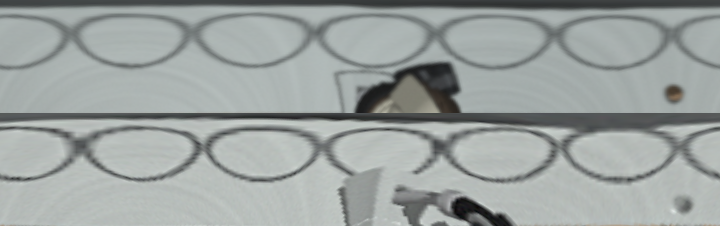

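```bash
cat >> tr.py <<'E'
def phase(c):
    p=cv2.cvtColor(polar(c),cv2.COLOR_RGB2GRAY).astype(float)
    g=p[25:40]; g=cv2.GaussianBlur(g,(0,0),2)
    bh=cv2.morphologyEx(g.astype(np.uint8),cv2.MORPH_BLACKHAT,np.ones((1,25)))
    s=bh.sum(0).astype(float); th=np.linspace(-np.pi,np.pi,720,endpoint=False)
    s[np.abs(th)<.9]=0
    return np.angle((s*np.exp(6j*th)).sum())/6   # touch point mod 60deg, relative to slot
def hole(c):
    p=cv2.cvtColor(polar(c),cv2.COLOR_RGB2GRAY).astype(float)
    s=p[88:99].mean(0); k=cv2.blur(s[None],(17,1),borderType=cv2.BORDER_WRAP if False else cv2.BORDER_REFLECT)[0]
    base=cv2.blur(s[None],(61,1))[0]; d=base-k; th=np.linspace(-180,180,720,endpoint=False)
    d[np.abs(th)<22]=0; i=int(np.argmax(d)); return th[i],d[i]
def look(n=1,last=None,cam='top'):
    out=[]
    for i in range(n):
        o=bot.get_obs(); c=viewer.camera(cam)
        out.append((o['time'],hole(c),np.degrees(phase(c)),o['wrist_force'],o['ee_pos'][2],c))
    return out
def rep(out):
    for t,h,p,f,z,c in out: print('%.2f hole %6.1f(%3.0f) ph %6.1f f %s z %.2f'%(t,h[0],h[1],p,np.round(f,1),z*1e3))
E
python3 - <<'E'
from tr import *
rep(look(8))
E
```

```text
6.60 hole   41.5( 57) ph  -16.2 f [ 1.  -1.8 -1.5] z 183.71
6.65 hole   41.5( 57) ph  -11.7 f [ 0.3 -2.5 -1.6] z 183.80
6.70 hole   41.5( 57) ph   -7.7 f [ 0.4 -1.3 -1.7] z 183.86
6.75 hole   41.5( 57) ph   -3.4 f [ 1.4 -0.9 -0.5] z 183.85
6.80 hole   41.5( 57) ph    0.1 f [ 0.8 -2.  -0.8] z 183.84
6.85 hole   41.5( 57) ph    3.6 f [ 1.4 -1.6 -1. ] z 183.84
6.90 hole   41.5( 58) ph    7.5 f [ 1.5 -1.9 -1.7] z 183.82
6.95 hole   41.5( 58) ph   11.6 f [ 0.6 -1.3 -0.7] z 183.82
```

Call:
{"fn": "jog_arm", "kwargs": {"deltas": [{"x":0.2,"y":-0.5,"z":-4,"twist":0,"fingers":0},{"x":0.2,"y":-0.5,"z":-7,"twist":0,"fingers":0},{"x":0.2,"y":-0.5,"z":-8,"twist":0,"fingers":0},{"x":0.2,"y":-0.5,"z":-8,"twist":0,"fingers":0}]}}

```text
time: 7.4
ee_pos: [0.5051, 0.0951, 0.1755]
tcp_rot: [-49.9, 89.8, -138.6]
wrist_force: [-0.4, -0.7, -2.1]
opening: 0.0178
```

```bash
sed -i 's/d\[np.abs(th)<22\]=0/d[(th>-20)\&(th<65)]=0/' tr.py
python3 - <<'E'
from tr import *
rep(look(12))
E
```

```text
7.40 hole -132.5( 36) ph  -12.1 f [-0.4 -0.7 -2.1] z 175.48
7.45 hole -128.5( 35) ph   -7.9 f [ 0.4  0.4 -0.5] z 175.66
7.50 hole -124.5( 37) ph   -3.8 f [ 0.7  0.2 -0.4] z 175.81
7.55 hole -120.5( 41) ph   -0.2 f [ 0.7 -0.4 -0.9] z 175.87
7.60 hole -116.5( 44) ph    3.2 f [ 0.6 -0.4 -2. ] z 175.90
7.65 hole -113.0( 44) ph    7.0 f [ 0.3 -0.3 -1.8] z 175.91
7.70 hole -109.0( 43) ph   11.3 f [-1.4  0.1 -1.2] z 175.92
7.75 hole -105.0( 41) ph   15.5 f [ 0.3 -0.1 -1.4] z 175.90
7.80 hole -101.0( 38) ph   19.4 f [ 0.4 -0.5 -0.9] z 175.88
7.85 hole  -97.0( 39) ph   23.1 f [ 0.2  0.5 -0.9] z 175.89
7.90 hole  -93.0( 39) ph   27.3 f [ 0.  -0.6 -1.4] z 175.84
7.95 hole  -89.0( 36) ph  -28.6 f [ 0.7 -0.4 -1. ] z 175.86
```

Call:
{"fn": "jog_arm", "kwargs": {"deltas": [{"x":0,"y":0,"z":-0.5,"twist":0,"fingers":0},{"x":0,"y":0,"z":-1,"twist":0,"fingers":0},{"x":0,"y":0,"z":-1,"twist":0,"fingers":0}]}}

```text
time: 8.3
ee_pos: [0.5054, 0.095, 0.175]
tcp_rot: [-33.2, 89.8, -121.9]
wrist_force: [0.2, -0.8, 1.3]
opening: 0.0175
```

```bash
cat >> tr.py <<'E'
def summ(n,cam='top'):
    o=look(n,cam=cam); rep([o[0],o[-1]])
    t=np.array([x[0] for x in o]); p=np.unwrap([x[2] for x in o],period=60); h=o[-1][1]
    w=np.polyfit(t[-8:],p[-8:],1)[0]; f=np.mean([x[3] for x in o[-8:]],0)
    k=np.round((h[0]-o[-1][2])/60); print('w(rad/s) %.3f N %.2f f %s hole@ %.1f t %.2f'%(np.radians(w),f[2]+1.15,np.round(f,2),o[-1][2]-.2+60*k,t[-1]+.05))
    return o
E
python3 - <<'E'
from tr import *
summ(10)
E
```

```text
8.30 hole  -61.0( 41) ph   -0.8 f [ 0.2 -0.8  1.3] z 175.01
8.75 hole  -31.5( 66) ph   28.2 f [ 0.4 -0.3  2.4] z 174.96
w(rad/s) 1.132 N 2.68 f [ 0.38 -0.61  1.53] hole@ -32.0 t 8.80
```

Call:
{"fn": "jog_arm", "kwargs": {"deltas": [{"x":0,"y":0,"z":0.8,"twist":0,"fingers":0},{"x":0,"y":0,"z":0.8,"twist":0,"fingers":0}]}}

```text
time: 9.0
ee_pos: [0.5052, 0.0951, 0.1756]
tcp_rot: [-46.2, 89.8, -134.9]
wrist_force: [-0.2, -0.1, 0.1]
opening: 0.018
```

Run:
```python
from tr import *
summ(10)
rep(look(3))
```

```text
9.00 hole  -20.0( 45) ph  -17.6 f [-0.2 -0.1  0.1] z 175.57
9.45 hole -136.0(  2) ph   10.4 f [ 0.2 -0.4 -1. ] z 175.76
w(rad/s) 1.053 N 0.09 f [ 0.34 -0.37 -1.06] hole@ -109.8 t 9.50
9.50 hole -132.5(  2) ph   14.1 f [-0.4  0.3 -0.5] z 175.76
9.55 hole -129.5(  2) ph   17.5 f [-0.5 -0.5 -1.7] z 175.77
9.60 hole -126.0(  2) ph   20.7 f [ 0.3 -0.  -1.4] z 175.79
```

Call:
{"fn": "jog_arm", "kwargs": {"deltas": [{"x":0,"y":0,"z":-0.9,"twist":0,"fingers":0},{"x":0,"y":0,"z":-0.9,"twist":0,"fingers":0}]}}

```text
time: 9.85
ee_pos: [0.5055, 0.095, 0.175]
tcp_rot: [-26.7, 89.9, -115.5]
wrist_force: [0.4, 1.0, 0.3]
opening: 0.0178
```

Run:
```python
from tr import *
summ(16)
```

```text
9.85 hole -109.5(  2) ph  -22.7 f [0.4 1.  0.3] z 175.03
10.60 hole   81.5( 67) ph   20.8 f [ 1.1 -0.4  2.3] z 175.01
w(rad/s) 0.945 N 2.86 f [ 0.22 -0.59  1.71] hole@ 80.6 t 10.65
```

Run:
```python
from tr import *
summ(16);summ(12)
```

```text
10.65 hole   84.0( 67) ph   23.1 f [-0.6 -1.1  1.3] z 174.98
11.40 hole  110.5( 66) ph   -9.7 f [ 0.7 -0.7  3.4] z 174.97
w(rad/s) 0.535 N 4.32 f [ 0.59 -1.22  3.17] hole@ 110.1 t 11.45
11.45 hole  112.0( 66) ph   -8.8 f [ 1.  -1.   3.7] z 174.95
12.00 hole  118.5( 66) ph   -2.0 f [ 1.  -0.9  4.5] z 174.95
w(rad/s) 0.150 N 4.95 f [ 0.66 -1.17  3.8 ] hole@ 117.8 t 12.05
```

Call:
{"fn": "jog_arm", "kwargs": {"deltas": [{"x":0,"y":0,"z":0.1,"twist":0,"fingers":0}]}}

```text
time: 12.15
ee_pos: [0.5053, 0.095, 0.175]
tcp_rot: [-37.2, 89.8, -125.9]
wrist_force: [1.0, -0.8, 2.6]
opening: 0.0181
```

Run:
```python
from tr import *
summ(12);summ(10)
```

```text
12.15 hole  118.5( 66) ph   -2.0 f [ 1.  -0.8  2.6] z 174.97
12.70 hole  118.5( 66) ph   -2.0 f [ 0.5 -1.2  2.5] z 174.97
w(rad/s) 0.000 N 3.85 f [ 0.79 -0.85  2.7 ] hole@ 117.8 t 12.75
12.75 hole  118.5( 66) ph   -2.0 f [ 0.6 -0.6  2.7] z 174.99
13.20 hole  119.0( 66) ph   -1.6 f [ 0.2 -0.9  1.7] z 174.97
w(rad/s) 0.015 N 3.33 f [ 0.16 -0.87  2.18] hole@ 118.2 t 13.25
```

Run:
```python
from tr import *
for i in range(4): summ(10)
```

```text
13.25 hole  119.0( 67) ph   -1.3 f [ 1.  -1.   2.2] z 174.99
13.70 hole  122.0( 66) ph    1.3 f [ 1.  -0.4  1.3] z 175.02
w(rad/s) 0.095 N 2.68 f [ 0.29 -0.48  1.53] hole@ 121.1 t 13.75
13.75 hole  122.5( 66) ph    1.7 f [0.1 0.3 0.8] z 175.00
14.20 hole  129.5( 66) ph    8.4 f [ 0.4 -0.7  0.9] z 175.00
w(rad/s) 0.278 N 2.13 f [ 0.43 -0.37  0.98] hole@ 128.2 t 14.25
14.25 hole  130.5( 66) ph    9.2 f [ 0.2 -1.1  0.7] z 175.01
14.70 hole  141.5( 67) ph   20.5 f [-0.1 -0.2  0.7] z 175.02
w(rad/s) 0.437 N 1.73 f [ 0.42 -0.39  0.58] hole@ 140.3 t 14.75
14.75 hole  142.5( 67) ph   21.7 f [ 0.1 -0.5  0.4] z 175.05
15.20 hole  157.0( 56) ph  -23.6 f [0.3 0.1 0.3] z 175.03
w(rad/s) 0.592 N 1.02 f [ 0.13 -0.44 -0.13] hole@ 156.2 t 15.25
```

Run:
```python
from tr import *
for i in range(3): summ(10)
```

```text
15.25 hole  159.0( 54) ph  -21.7 f [-0.5 -1.5  0.6] z 175.01
15.70 hole  178.0( 32) ph   -2.5 f [ 0.3 -0.3  0. ] z 175.02
w(rad/s) 0.764 N 1.04 f [ 0.17 -0.38 -0.11] hole@ 177.3 t 15.75
15.75 hole  179.5( 41) ph   -0.6 f [-0.2  0.1  0.3] z 175.03
16.20 hole -160.0( 37) ph   20.0 f [-0.3 -0.4 -0.7] z 175.05
w(rad/s) 0.851 N 0.84 f [-0.1  -0.38 -0.31] hole@ -160.2 t 16.25
16.25 hole -157.5( 36) ph   22.4 f [0.1 0.9 0.8] z 175.02
16.70 hole -134.0( 36) ph  -13.4 f [ 0.3 -0.1 -0.6] z 175.06
w(rad/s) 0.941 N 0.63 f [ 0.08 -0.27 -0.52] hole@ -133.6 t 16.75
```

Call:
{"fn": "jog_arm", "kwargs": {"deltas": [{"x":0,"y":0,"z":-0.1,"twist":0,"fingers":0}]}}

```text
time: 16.85
ee_pos: [0.5054, 0.095, 0.175]
tcp_rot: [-29.3, 89.9, -118.0]
wrist_force: [0.2, -0.9, 0.7]
opening: 0.018
```

Run:
```python
from tr import *
summ(12)
```

```text
16.85 hole -125.5( 37) ph   -4.6 f [ 0.2 -0.9  0.7] z 175.03
17.40 hole  -96.0( 40) ph   24.1 f [ 0.  -0.7  0.3] z 175.00
w(rad/s) 0.933 N 1.64 f [ 0.3  -0.2   0.49] hole@ -96.1 t 17.45
```

Call:
{"fn": "jog_arm", "kwargs": {"deltas": [{"x":0,"y":0,"z":-0.2,"twist":0,"fingers":0}]}}

```text
time: 17.55
ee_pos: [0.5055, 0.095, 0.175]
tcp_rot: [-23.1, 89.9, -111.8]
wrist_force: [0.1, -0.0, 2.3]
opening: 0.0178
```

Run:
```python
from tr import *
summ(8)
```

```text
17.55 hole  -88.5( 36) ph  -28.0 f [ 0.1 -0.   2.3] z 174.97
17.90 hole  -73.5( 43) ph  -13.1 f [ 0.2 -1.3  2.9] z 174.99
w(rad/s) 0.736 N 3.59 f [ 0.44 -0.82  2.44] hole@ -73.3 t 17.95
```

Run:
```python
from tr import *
summ(8)
```

```text
17.95 hole  -72.0( 41) ph  -11.3 f [0.9 0.1 3.2] z 174.98
18.30 hole  -62.5( 41) ph   -1.9 f [ 0.1 -1.5  4.7] z 174.95
w(rad/s) 0.474 N 4.81 f [ 0.3  -0.91  3.66] hole@ -62.1 t 18.35
```

Call:
{"fn": "jog_arm", "kwargs": {"deltas": [{"x":0,"y":0,"z":0.15,"twist":0,"fingers":0}]}}

```text
time: 18.45
ee_pos: [0.5054, 0.095, 0.175]
tcp_rot: [-30.9, 89.9, -119.6]
wrist_force: [0.3, -0.4, 1.9]
opening: 0.0177
```

Run:
```python
from tr import *
summ(8);summ(8)
```

```text
18.45 hole  -60.0( 43) ph   -0.1 f [ 0.3 -0.4  1.9] z 174.98
18.80 hole  -56.0( 47) ph    3.5 f [ 0.4 -1.   2. ] z 174.98
w(rad/s) 0.179 N 4.04 f [ 0.17 -0.93  2.89] hole@ -56.7 t 18.85
18.85 hole  -55.5( 48) ph    3.8 f [ 0.8 -0.8  1.7] z 175.00
19.20 hole  -51.5( 46) ph    8.2 f [-0.1 -0.8  1.8] z 175.00
w(rad/s) 0.210 N 3.09 f [ 0.41 -0.61  1.94] hole@ -52.0 t 19.25
```

Run:
```python
from tr import *
summ(10)
```

```text
19.25 hole  -51.0( 46) ph    8.9 f [ 1.  -1.1  1.2] z 174.99
19.70 hole  -42.5( 50) ph   17.4 f [ 1.4 -0.8  0.7] z 175.02
w(rad/s) 0.343 N 2.24 f [ 0.43 -0.55  1.09] hole@ -42.8 t 19.75
```

Call:
{"fn": "jog_arm", "kwargs": {"deltas": [{"x":0,"y":0,"z":-0.08,"twist":0,"fingers":0}]}}

```text
time: 19.85
ee_pos: [0.5055, 0.095, 0.175]
tcp_rot: [-25.4, 89.9, -114.1]
wrist_force: [0.4, -0.1, 2.1]
opening: 0.0183
```

Run:
```python
from tr import *
summ(8)
```

```text
19.85 hole  -39.0( 57) ph   21.0 f [ 0.4 -0.1  2.1] z 174.97
20.20 hole  -30.0( 68) ph   29.7 f [ 0.  -0.2  1.4] z 174.99
w(rad/s) 0.439 N 2.55 f [ 0.22 -0.38  1.4 ] hole@ -30.5 t 20.25
```

Call:
{"fn": "jog_arm", "kwargs": {"deltas": [{"x":0,"y":0,"z":-0.15,"twist":0,"fingers":0}]}}

```text
time: 20.35
ee_pos: [0.5056, 0.095, 0.175]
tcp_rot: [-17.4, 89.9, -106.1]
wrist_force: [-0.6, -0.8, 2.0]
opening: 0.0182
```

Run:
```python
from tr import *
summ(7)
```

```text
20.35 hole  -26.5( 72) ph  -26.5 f [-0.6 -0.8  2. ] z 175.01
20.65 hole  -20.0( 70) ph  -20.2 f [ 0.4 -1.2  2.8] z 174.97
w(rad/s) 0.365 N 3.91 f [ 0.1  -0.88  2.76] hole@ -20.4 t 20.70
```

Run:
```python
from tr import *
summ(6)
```

```text
20.70 hole  -20.0( 66) ph  -19.4 f [ 1.2 -0.8  4.1] z 174.99
20.95 hole  -20.0( 23) ph  -15.8 f [ 0.6 -1.8  3.3] z 174.96
w(rad/s) 0.248 N 4.69 f [ 0.73 -0.91  3.54] hole@ -16.0 t 21.00
```

Call:
{"fn": "jog_arm", "kwargs": {"deltas": [{"x":0,"y":0,"z":0.12,"twist":0,"fingers":0}]}}

```text
time: 21.1
ee_pos: [0.5055, 0.095, 0.175]
tcp_rot: [-24.8, 89.9, -113.5]
wrist_force: [0.6, -1.1, 1.5]
opening: 0.018
```

Run:
```python
from tr import *
summ(8)
```

```text
21.10 hole  -20.0(  9) ph  -14.6 f [ 0.6 -1.1  1.5] z 175.00
21.45 hole -158.5(  3) ph  -11.2 f [ 0.6 -0.8  2.2] z 174.99
w(rad/s) 0.164 N 3.52 f [ 0.43 -0.82  2.37] hole@ -131.4 t 21.50
```

Run:
```python
from tr import *
summ(7)
```

```text
21.50 hole -158.0(  2) ph  -11.1 f [ 0.5 -0.7  2.6] z 174.97
21.80 hole -155.0(  2) ph   -7.9 f [ 0.  -0.4  1.4] z 175.01
w(rad/s) 0.180 N 3.15 f [ 0.35 -0.33  2.  ] hole@ -128.1 t 21.85
```

Call:
{"fn": "jog_arm", "kwargs": {"deltas": [{"x":0,"y":0,"z":-0.05,"twist":0,"fingers":0}]}}

```text
time: 21.95
ee_pos: [0.5055, 0.095, 0.175]
tcp_rot: [-21.3, 89.9, -110.0]
wrist_force: [0.6, -0.9, 2.3]
opening: 0.0175
```

Run:
```python
from tr import *
rep(look(4))
```

```text
21.95 hole -153.5(  3) ph   -6.3 f [ 0.6 -0.9  2.3] z 174.98
22.00 hole -152.5(  3) ph   -5.5 f [ 0.2 -0.3  2.1] z 174.96
22.05 hole -152.0(  2) ph   -4.8 f [-0.1 -0.5  1.2] z 174.95
22.10 hole -151.5(  2) ph   -4.1 f [ 0.5 -1.   1.1] z 174.93
```

Call:
{"fn": "jog_arm", "kwargs": {"deltas": [{"x":0,"y":0,"z":-0.3,"twist":0,"fingers":0}]}}

```text
time: 22.25
ee_pos: [0.5054, 0.095, 0.1745]
tcp_rot: [-30.2, 89.9, -118.9]
wrist_force: [-0.0, -1.1, -1.5]
opening: 0.0176
```

Run:
```python
from tr import *
rep(look(1))
```

```text
22.25 hole -149.5(  2) ph   -1.9 f [-0.  -1.1 -1.5] z 174.53
```

Call:
{"fn": "jog_arm", "kwargs": {"deltas": [{"x":0,"y":0,"z":-3,"twist":0,"fingers":0},{"x":0,"y":0,"z":-6,"twist":0,"fingers":0},{"x":0,"y":0,"z":-6,"twist":0,"fingers":0}]}}

```text
time: 22.6
ee_pos: [0.5053, 0.0949, 0.1676]
tcp_rot: [-41.8, 89.8, -130.5]
wrist_force: [-0.1, 0.1, -1.4]
opening: 0.0178
```

Run:
```python
from tr import *
rep(look(3))
```

```text
22.60 hole -145.5(  2) ph    1.3 f [-0.1  0.1 -1.4] z 167.62
22.65 hole -146.0(  2) ph    0.8 f [-0.4 -0.2 -1.2] z 167.80
22.70 hole -146.5(  3) ph    0.4 f [-1.1 -1.1 -0.6] z 167.92
```

In the hole, disc caught. Pushing home.

Call:
{"fn": "jog_arm", "kwargs": {"deltas": [{"x":0,"y":0,"z":-4,"twist":0,"fingers":0},{"x":0,"y":0,"z":-7,"twist":0,"fingers":0},{"x":0,"y":0,"z":-9,"twist":0,"fingers":0},{"x":0,"y":0,"z":-10,"twist":0,"fingers":0},{"x":0,"y":0,"z":-10.5,"twist":0,"fingers":0},{"x":0,"y":0,"z":-11,"twist":0,"fingers":0},{"x":0,"y":0,"z":-11,"twist":0,"fingers":0}]}}

```text
time: 23.45
ee_pos: [0.505, 0.0951, 0.1571]
tcp_rot: [-54.6, 89.8, -143.3]
wrist_force: [0.3, -1.7, -1.5]
opening: 0.0175
```

Run:
```python
from tr import *
rep(look(5))
b=snap('side','s20.png')
cv2.imwrite('pics/c20.png',cv2.resize(b['image'][180:300,360:480,::-1],(600,600),interpolation=2))
```

```text
23.45 hole -146.0(  3) ph    1.1 f [ 0.3 -1.7 -1.5] z 157.13
23.50 hole -146.0(  2) ph    1.1 f [ 0.8 -0.9 -0.2] z 157.12
23.55 hole -146.0(  3) ph    1.1 f [ 0.5 -1.5 -0.6] z 157.12
23.60 hole -146.0(  3) ph    1.1 f [-0.  -0.8 -0.4] z 157.14
23.65 hole -146.0(  2) ph    1.1 f [ 0.9 -1.  -0.1] z 157.09
```

View pics/c20.png

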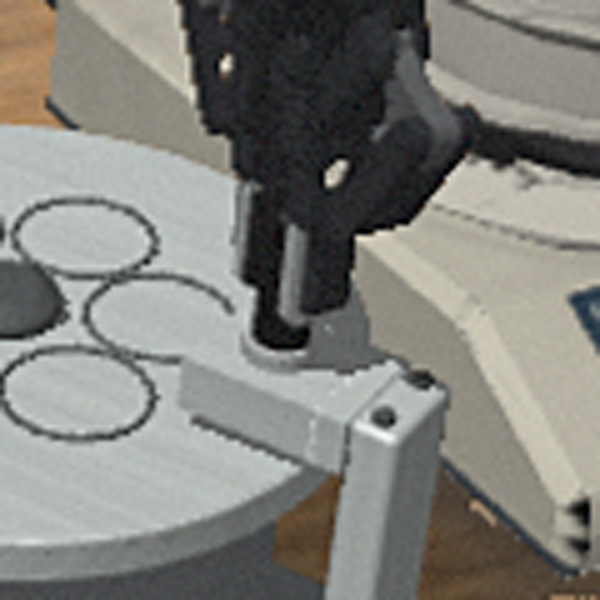

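Call:
{"fn": "jog_arm", "kwargs": {"deltas": [{"x":0,"y":0,"z":-0.5,"twist":0,"fingers":0},{"x":0,"y":0,"z":-0.8,"twist":0,"fingers":0},{"x":0,"y":0,"z":-0.8,"twist":0,"fingers":0},{"x":0,"y":0,"z":-0.8,"twist":0,"fingers":0}]}}

```text
time: 24.15
ee_pos: [0.505, 0.0951, 0.157]
tcp_rot: [-48.8, 89.9, -137.5]
wrist_force: [-1.6, -0.6, 5.3]
opening: 0.018
```

Run:
```python
from tr import *
rep(look(4))
```

```text
24.15 hole -146.0(  3) ph    1.1 f [-1.6 -0.6  5.3] z 156.99
24.20 hole -145.5(  3) ph    1.1 f [-1.8 -0.9  5.7] z 157.01
24.25 hole -146.0(  3) ph    1.1 f [-1.  -1.3  5.4] z 157.02
24.30 hole -146.0(  3) ph    1.1 f [-2.2 -2.5  5.9] z 157.05
```

Call:
{"fn": "jog_arm", "kwargs": {"deltas": [{"x":0,"y":0,"z":-0.3,"twist":0,"fingers":0.3},{"x":0,"y":0,"z":0,"twist":0,"fingers":0.5},{"x":0,"y":0,"z":0,"twist":0,"fingers":0.6},{"x":0,"y":0,"z":0,"twist":0,"fingers":0.6},{"x":0,"y":0,"z":0,"twist":0,"fingers":0.6}]}}

```text
time: 24.85
ee_pos: [0.505, 0.0952, 0.1569]
tcp_rot: [-50.5, 89.8, -139.2]
wrist_force: [-0.4, -0.1, -0.0]
opening: 0.0509
```

Call:
{"fn": "jog_arm", "kwargs": {"deltas": [{"x":0,"y":0,"z":10,"twist":0,"fingers":0.6},{"x":0,"y":0,"z":30,"twist":0,"fingers":0.6},{"x":0,"y":0,"z":60,"twist":0,"fingers":0.6},{"x":0,"y":0,"z":90,"twist":0,"fingers":0.6},{"x":-20,"y":0,"z":105,"twist":0,"fingers":0.6},{"x":-50,"y":0,"z":105,"twist":0,"fingers":0.6},{"x":-90,"y":0,"z":105,"twist":0,"fingers":0.6},{"x":-120,"y":0,"z":105,"twist":0,"fingers":0.6},{"x":-120,"y":0,"z":105,"twist":0,"fingers":0.6},{"x":-120,"y":0,"z":105,"twist":0,"fingers":0.6}]}}

```text
time: 25.85
ee_pos: [0.385, 0.0952, 0.263]
tcp_rot: [12.8, 89.9, -75.9]
wrist_force: [0.7, 0.4, 0.9]
opening: 0.051
```

Run:
```python
from tr import *
rep(look(6))
a=snap('top','t21.png');b=snap('side','s21.png')
cv2.imwrite('pics/c21.png',np.hstack([cv2.resize(a['image'][230:330,340:440,::-1],(400,400),interpolation=2),cv2.resize(b['image'][200:300,370:470,::-1],(400,400),interpolation=2)]))
# grip top centre check, z=.176
for z in(.118,.125,.176): print(z,proj(b,np.array([.5052,.0957,z])))
```

```text
25.85 hole -144.5(  3) ph    2.1 f [0.7 0.4 0.9] z 262.98
25.90 hole -144.5(  3) ph    2.0 f [ 0.4 -0.8  0.2] z 262.53
25.95 hole -144.5(  3) ph    2.0 f [-0.6  1.4  0.1] z 262.19
26.00 hole -144.5(  3) ph    2.0 f [0.1 0.1 0.2] z 261.96
26.05 hole -144.5(  3) ph    2.0 f [ 0.2 -0.1  0.3] z 261.75
26.10 hole -144.5(  3) ph    2.0 f [ 0.6  0.4 -0.9] z 261.65
0.118 (np.float64(414.7603738198744), np.float64(249.59406853330958))
0.125 (np.float64(415.20155102832894), np.float64(246.0870330493011))
0.176 (np.float64(418.5446552382346), np.float64(219.5118046236332))
```

View pics/c21.png

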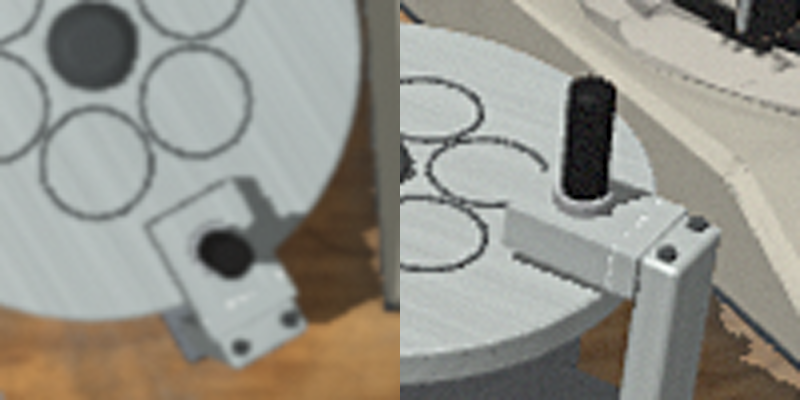

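View pics/s21.png

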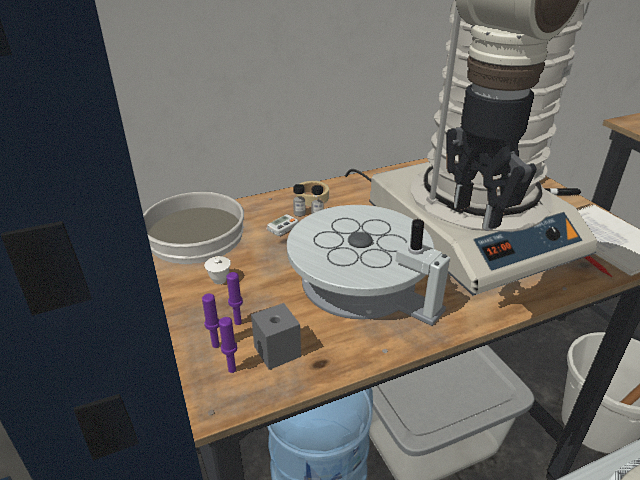

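```bash
python3 -c "
from h import *
print(ticket.job_done(), bot.get_obs()['time'])"
```

```text
the job is handed in; nothing more can be done
the job is handed in; nothing more can be done
```

The disc is locked: the pin is fully home in the hole with its collar on the guide arm. The gripper has let go and is clear of everything. I handed the job in at about 26 s of the 72 s allowed; it gave no verdict.

- **Slowing the disc:** I took the black index pin from its stand, put it through the slot and rubbed its foot on the disc's face. The first touch came with the hole close and the disc still at about 1.1 rad/s, so I lifted off and let the hole pass. On the next turn I pressed too hard and the disc stopped for a moment, well away from the hole. I eased off and let it turn again, then braked it down to about 0.2 rad/s as the hole reached the slot.
- **Dropping in:** The pin dropped in with no force spike. I pushed it down until the collar stopped it with about 6 N, then opened the fingers and lifted clear.
- **Last checks:**
    - The tool stopped 18 mm below its height on the disc's face, which is the depth for fully home.
    - In both views the pin stands upright, and its top is within 2 pixels of where it should be.
    - The disc turned about 1° when I let go, taking up play in the hole, then stood still for the last 0.25 s I watched.
    - I never went near the tin or the crucible. The crucible stands where it was in the last side view; I didn't check the tin separately.

No check failed.

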